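Clip the parts basket shut and hold the washer lid at 45 degrees

ROBOT

A 7-joint arm with a two-finger parallel gripper is mounted at the origin on the work surface. World frame = base frame: x ahead of the robot, y to its left, z up, the work surface at z = 0. Lengths are in mm, angles in rad, forces in N, time in s.
With the tool pointing down it reaches from about 425 to 825 mm from the base axis. Payload 3.6 kg.
Tool frame: the origin (TCP) lies midway between the tips of the shut fingers; the grasp point (between the pads) lies 19 mm behind it; z points along the fingers, y is the line along which they close (so a half turn about z gives the same grasp; the last joint's range is limited). The gripper opens to 93 mm and grips with 3 to 60 N. Pads are 15 mm wide; open, the fingers measure 128 mm over their backs; the gripper's body (75 mm by 188 mm) begins 65 mm behind the grasp point.
Start: joints at [1.101, 0.615, -0.013, 1.423, 0.008, 1.103, -0.04], TCP at [278.513, -587.273, 187.14] pointing down, gripper open.
Joint ranges: [-3.12, 3.12], [-0.3, 2.06], [-1.34, 1.32], [0.26, 2.42], [-1.36, 4.5], [0.01, 1.98], [-2.84, 2.84]. Speed limits (rad/s): [2.79, 2.79, 3.14, 3.14, 3.14, 3.14, 3.14].

INTERFACE

Orientations are given as a unit quaternion [x, y, z, w].
In Python, from plant import get_obs, optics, arm gives the robot as it stands.
- The arm moves only by the tool step_arm, never from a script. Its argument "motion" is a list of rows, each a list of 3 entries, a list of its own where there are three numbers: the shift along the world's x, y, z in mm, then the turn, a rotation vector about the world's x, y, z in rad, then the opening, from 0 (shut) to 1 (fully open). A call has 1 to 5 rows; each row shifts and turns the commanded pose from where the row before left it; what a row does not reach is not made up. A row lasts 1/12 s, in which the tool goes at most 41.7 mm and 7.16 degrees, less where a joint would pass 70% of its speed; a pose out of reach is approached as far as the arm can. A call is refused whole if a number of a shift passes 41.7 or a number of a turn 0.125, either way. A call with a gripper value outside its range is refused whole. The fingers move at their own pace and stop on an object; "newtons" is the grip in N (left out, the last holds). Time passes only in rows, so rows that do not move let the fingers close. It gives the time, the measured TCP pose, the force, the opening and the grip force at its end, in the units of the state.
- get_obs(): the state, without advancing time (a new reading comes with each control period).
- optics.get_image(name): name is "scene" or "top" or "wrist"; returns a dict with "color" (400x640x3 uint8, blue, green, red), "intrinsics" (3x3 intrinsics, pixels), "pose" (4x4, takes a point from camera to world coordinates). Camera axes: x right, y down, z forward; pixel columns grow to the right and rows downward; lengths in mm; the calibration is good to about 2 mm. The wrist camera is an equidistant fisheye: a pixel r from the principal point sees the ray r / f radians off the axis. A picture is of the moment at which its call begins. There is no depth.
- arm.job_done(): hands the job in; it is judged then, once.
The state is a dict: "time": time; "q": joint angles; "qvel": joint speeds; "joint_efforts": joint torques, N m; "position": TCP position; "tool_rot": TCP orientation; "contact_force": force on the tool from outside, world axes, zero at the start; "wrist_torque": the same for the moment, N m; "width": finger opening in mm; "grip_force": force on a finger pad.
Only numpy, scipy, OpenCV 4.12 (cv2) and the standard library are available. Lean on these libraries where they do the work, as an engineer would, in place of code of your own. Each camera call takes 0.05 s, during which the arm holds its last target. There are 200 camera calls.

TASK

Close the small-parts basket: put its loose lid on and press it down until it clips home and sits level all round. Then lift the parts washer's lid to half open, 45 degrees, and keep holding it there with the gripper - finish while holding it, since it drops shut if let go and a workmate is about to lower the basket in. Leave the spray can, the bearing and the brush where they are.

Things in the scene. Friction and masses are not known exactly. Their poses are not given: they have to be found in the camera images.
- basket: Loose perforated steel basket, open on top, standing: 90 mm outside, 84 mm inside diameter, 70 mm tall, 0.4-0.6 kg. Origin: centre of underside, z up. 3 spring clips, 14 mm wide, at 0, 120, 240 deg from its x, reach 15 mm above the rim and 53 mm from the axis. The lid must push them apart (a click at 4 to 10 N straight down), then they grip its edge; by its own weight it stays about 7 mm too high.
- basket_lid: The basket's loose lid, 0.11 kg, lying right way up on the bench, on the basket's robot side. Origin: centre of its underside, z up. From there up: steel plug, 79 mm diameter, 0 to 14 mm (lowest 6 mm tapered to 66 mm); blue disc, 94 mm diameter, 14 to 20 mm; black round knob, 26 mm diameter, 20 to 50 mm. Fully home: disc on the basket's rim, origin 56 mm above the basket's.
- washer: Red steel bench-top parts washer, fixed to the bench: tub 260 mm deep (its x) by 380 mm wide (its y), 150 mm tall, with a hinged red lid on top. Origin: centre of the underside on the bench; its front, with brass drain cock, looks along its -x, roughly to the robot; z up.
- washer_lid (a joint): Angle of the washer's lid, rad: 0 shut (level), growing as its front edge rises; 0.785 is 45 degrees; stop at 1.31. No stay, no spring: the 0.6 to 1 kg sheet-steel lid (270 mm by 390 mm, 6 mm thick, top face 156 mm above the bench when shut) falls shut from any angle when let go.
- lid_handle (a point): Middle of the black handle bar on the washer lid's top near its front: round, 10 mm diameter, 120 mm long, parallel to the hinge (washer's y), on a post at each end. Bar axis 40 mm above the lid's top face, 196 mm above the bench when shut. Fixed to the lid, but round, so it can turn between the fingers.
- lid_hinge (a point): Middle of the washer lid's hinge line, at the tub's rear top edge, 150 mm above the bench; the line runs along the washer's y. With the lid shut the handle bar is 215 mm in front of it (washer's -x) and 46 mm above it.
- spray_can: Bystander: loose upright spray can, 58 mm diameter, 165 mm tall with its nozzle, standing beyond the basket. Origin: centre of the underside.
- bearing: Bystander: loose ball bearing lying flat, a steel ring 62 mm outside, 25 mm bore, 17 mm thick, near the basket lid. Origin: centre of the underside.
- brush: Bystander: loose cleaning brush about 200 mm long, lying along its x on the bench in front of the washer. Origin: middle, on the underside.
Things that resemble listed ones, but are neither listed nor needed, are in the scene too. What is shaped like the basket_lid but brown or red is not meant.

How it is judged:
By the outcome, as a careful person would: the job done as asked, in the order asked, and still so for the second after the job is handed in, while the arm keeps its last pose, push and grip.
It also fails if it takes over 69 s, if anything falls off the work surface, if the arm or the gripper's body presses on something with over 40 N, if the wrist force passes 120 N, or if a joint passes its speed limit or range.

## Working session

There is one attempt and no reset: what is moved stays moved. The work goes in short steps, Python scripts to look and compute and a tool call to move; the robot and the scene stay as the last step left them, time stands still between calls to the robot, and variables do not carry over. Pictures are saved under pics/ and viewed, at most 10 in all, crops included, and the job is handed in when it is done.

Besides the shell and the picture viewer there is one more tool, called after ">>>" as name(argument=value, ...) on one line, values as JSON. step_arm: Moves the arm, as the interface text tells. Its arguments: {"type":"object","properties":{"motion":{"type":"array"},"newtons":{"type":"number"}},"required":["motion"]}

```bash
mkdir -p pics; ls; python3 - <<'E'
from plant import get_obs, optics, arm
import cv2,numpy as np,pickle
s=get_obs(); print(s)
d={}
for n in("scene","top","wrist"):
    i=optics.get_image(n); d[n]=i; cv2.imwrite(f"pics/{n}0.png",i["color"]); print(n,np.round(i["intrinsics"],1).tolist(),np.round(i["pose"],3).tolist())
pickle.dump(d,open("cam0.pkl","wb"))
E
```

```text
pics
{'time': 0.0, 'q': array([ 1.10148815,  0.61589469, -0.01265468,  1.42489119,  0.00809682,
        1.10339886, -0.04038405]), 'qvel': array([-0.00185457,  0.00042637,  0.00079879, -0.00101191, -0.0013473 ,
       -0.00126171,  0.0003    ]), 'joint_efforts': array([-1.23243622e-04, -4.58925891e+01,  2.09352295e-01, -1.65744638e+01,
       -6.09781779e-02,  2.05088931e-02,  2.24597188e-04]), 'position': array([ 278.16479566, -586.50739595,  185.99964666]), 'tool_rot': array([ 9.75576957e-01,  2.19654242e-01, -2.84778054e-04, -1.23889039e-03]), 'contact_force': array([-0.0095412 ,  1.01914085,  0.11118297]), 'wrist_torque': array([-0.02915559, -0.01351998, -0.00689858]), 'grip_force': 0.0, 'width': 92.79192169018171}
scene [[393.1, 0.0, 314.7], [0.0, 393.1, 196.6], [0.0, 0.0, 1.0]] [[0.937, -0.306, 0.168, 383.664], [-0.349, -0.834, 0.427, -461.975], [0.009, -0.459, -0.888, 1068.311], [0.0, 0.0, 0.0, 1.0]]
top [[362.7, 0.0, 322.9], [0.0, 362.7, 198.3], [0.0, 0.0, 1.0]] [[-0.161, -0.965, 0.207, 358.919], [-0.987, 0.158, -0.034, -14.857], [0.0, -0.209, -0.978, 1015.603], [0.0, 0.0, 0.0, 1.0]]
wrist [[309.7, 0.0, 317.6], [0.0, 309.7, 201.6], [0.0, 0.0, 1.0]] [[0.429, -0.864, -0.265, 351.733], [-0.903, -0.41, -0.124, -551.404], [-0.002, 0.292, -0.956, 383.584], [0.0, 0.0, 0.0, 1.0]]
```

View pics/scene0.png

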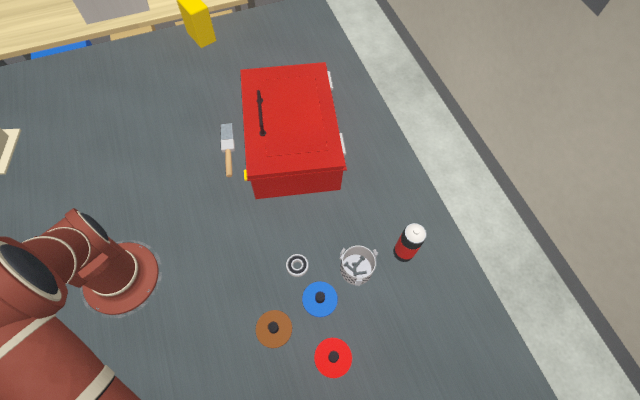

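View pics/top0.png

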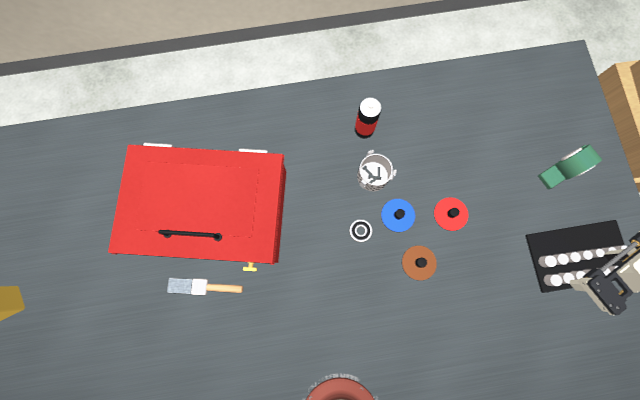

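Scene view: blue lid (320,297), brown lookalike (274,328), red lookalike (333,357), basket (358,264), can (408,242), bearing (297,264), handle (259,91)-(263,134).
Top view: blue lid (398,214), brown (420,262), red (451,213), basket (376,171), bearing (361,231), handle (163,233)-(220,237).
Candidates for the lid are blue, brown and red. I choose the blue one by the description and check it in a close crop.

```bash
cat > h.py <<'E'
import cv2,numpy as np
from plant import get_obs, optics, arm
def tile(img,x0,y0,w,h,k):
    t=cv2.resize(img[y0:y0+h,x0:x0+w],None,fx=k,fy=k,interpolation=cv2.INTER_CUBIC)
    for x in range(-(-x0//10)*10,x0+w,10):
        cv2.line(t,((x-x0)*k,0),((x-x0)*k,6),(0,255,255),1)
        if x%20==0: cv2.putText(t,str(x),((x-x0)*k,16),0,.35,(0,255,255),1)
    for y in range(-(-y0//10)*10,y0+h,10):
        cv2.line(t,(0,(y-y0)*k),(6,(y-y0)*k),(0,255,255),1)
        if y%20==0: cv2.putText(t,str(y),(8,(y-y0)*k+4),0,.35,(0,255,255),1)
    return t
def ray(cam,p):
    K,T=cam["intrinsics"],cam["pose"]
    u=np.array([(p[0]-K[0,2])/K[0,0],(p[1]-K[1,2])/K[1,1]])
    if cam.get("fish"):
        r=np.hypot(*u); d=np.r_[np.sin(r)*u/max(r,1e-9),np.cos(r)]
    else: d=np.r_[u,1]
    d=T[:3,:3]@d; return T[:3,3],d/np.linalg.norm(d)
def tri(obs):
    "least-squares point from [(cam,pixel)...]; returns point and residual distances"
    A=[];b=[]
    for c,p in obs:
        o,d=ray(c,p); M=np.eye(3)-np.outer(d,d); A.append(M); b.append(M@o)
    x=np.linalg.lstsq(np.vstack(A),np.hstack(b),rcond=None)[0]
    return x,[np.linalg.norm(M@x-q) for M,q in zip(A,b)]
def atz(c,p,z):
    o,d=ray(c,p); return o+d*(z-o[2])/d[2]
def proj(cam,X):
    T=cam["pose"]; x=T[:3,:3].T@(np.asarray(X,float)-T[:3,3]); K=cam["intrinsics"]
    if cam.get("fish"):
        r=np.hypot(x[0],x[1]); t=np.arctan2(r,x[2]); u=x[:2]/max(r,1e-9)*t
    else: u=x[:2]/x[2]
    return u*[K[0,0],K[1,1]]+[K[0,2],K[1,2]]
E
python3 - <<'E'
import pickle,cv2,numpy as np
from h import tile
d=pickle.load(open("cam0.pkl","rb"));t=d["top"]["color"];s=d["scene"]["color"]
A=np.vstack([np.hstack([tile(t,345,145,100,100,4)[:300*1+100],tile(s,290,235,100,100,4)]),np.hstack([tile(t,140,220,100,50,4),tile(s,210,85,100,50,4)])])
print(A.shape);cv2.imwrite("pics/c1.png",A)
E
```

```text
(600, 800, 3)
```

View pics/c1.png

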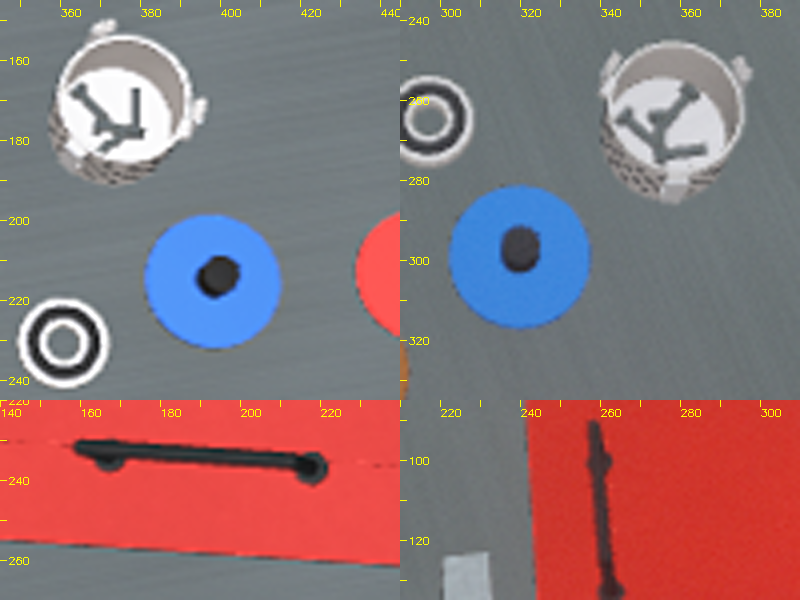

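```bash
python3 - <<'E'
import pickle,cv2,numpy as np
from h import *
d=pickle.load(open("cam0.pkl","rb"));T=d["top"];S=d["scene"]
np.set_printoptions(precision=1,suppress=True)
for n,a,b in [("disc",(398.2,215.4),(320,299.1)),("knobtop",(400,213.7),(320,296.5)),("rim",(375.8,170),(358.6,262.5)),
 ("bar far",(159,231.7),(258.5,90.7)),("bar near",(220.5,235.7),(263.3,134.5)),("bearing",(361,230.8),(297,264.3)),("clipE",(395,172),(375.5,252)),("clipN",(371,152),(343,251))]:
    print(n,*tri([(T,a),(S,b)]))
print(atz(T,(376,262),156),)
# washer lid corners in top
for p in [(128,145),(284,154),(275,263),(110,253)]: print(atz(T,p,156))
# blob check of blue disc
for c in (T,S):
    im=c["color"].astype(int); m=((im[...,0]>180)&(im[...,2]<120)&(im[...,1]>100)).astype(np.uint8)
    n,l,st,ce=cv2.connectedComponentsWithStats(m); k=1+np.argmax(st[1:,4]); print(st[k],ce[k])
E
```

```text
disc [ 488.4 -248.4   18.4] [np.float64(0.4931046087181172), np.float64(0.49310460871687917)]
knobtop [ 488.3 -247.8   45.9] [np.float64(0.1872090900727296), np.float64(0.18720909007230377)]
rim [ 614.6 -203.1   63.7] [np.float64(0.1904939027262874), np.float64(0.1904939027262516)]
bar far [515.6 334.8 198.5] [np.float64(0.4338925128757024), np.float64(0.43389251287520036)]
bar near [488.3 207.5 163.8] [np.float64(0.6981810230567178), np.float64(0.6981810230571325)]
bearing [ 462.5 -138.1   20.7] [np.float64(0.4616530006979045), np.float64(0.4616530006984164)]
clipE [ 601.  -226.   188.7] [np.float64(31.02431838656976), np.float64(31.024318386569625)]
clipN [ 597.1 -183.6  178. ] [np.float64(32.815387649428786), np.float64(32.81538764942884)]
[ 370.4 -142.5  156. ]
[753.9 414.8 156. ]
[667.5  32.7 156. ]
[406.2  90.6 156. ]
[491.5 469.9 156. ]
[381 199  34  33 799] [397.5 215. ]
[302 281  35  36 864] [319.4 298.9]
```

>>> step_arm(motion=[[[24,34,0],[0,0,0],1],[[24,34,0],[0,0,0],1],[[24,34,0],[0,0,0],1],[[24,34,0],[0,0,0],1],[[24,34,0],[0,0,0],1]])

```text
time: 0.57
position: [399.1, -415.4, 186.9]
tool_rot: [0.976, 0.219, -0.0, -0.0]
contact_force: [-0.2, -0.2, 0.1]
width: 92.9
grip_force: 0.0
```

>>> step_arm(motion=[[[24,34,0],[0,0,0],1],[[24,34,0],[0,0,0],1],[[24,34,0],[0,0,0],1],[[18,34,0],[0,0,0],0.6],[[0,34,0],[0,0,0],0.6]])

```text
time: 0.98
position: [492.4, -243.9, 186.8]
tool_rot: [0.975, 0.222, 0.002, -0.0]
contact_force: [0.5, 1.4, 1.6]
width: 84.0
grip_force: 0.0
```

```bash
python3 - <<'E'
import pickle
from h import *
np.set_printoptions(precision=2,suppress=True)
w=optics.get_image("wrist"); s=get_obs(); w["fish"]=1; w["tcp"]=s["position"]; pickle.dump(w,open("w1.pkl","wb")); print(s["position"],s["width"],s["contact_force"],s["tool_rot"])
d=pickle.load(open("cam0.pkl","rb"))
print("can",atz(d["top"],(370,106),160))
for n,X in [("knob",(488,-248,50)),("rim",(614.6,-203,70))]: print(n,proj(w,X))
cv2.imwrite("pics/w1.png",w["color"])
E
```

```text
[ 491.26 -234.43  186.72] 79.82332700884393 [-0.67  5.92 -0.08] [ 0.97  0.23  0.   -0.  ]
can [ 758.11 -201.95  160.  ]
knob [319.58 189.29]
rim [334.08  65.01]
```

View pics/w1.png

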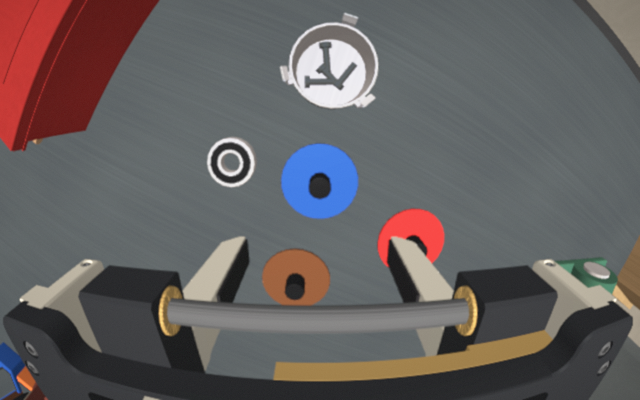

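The wrist view has the knob top at about (319,188) and the rim centre at (333,65). My two-view estimates predict (319.6,189) and (334,65), so the blue lid is confirmed at (488,-248) and the basket at (615,-203). I'll descend.

>>> step_arm(motion=[[[0,0,-30],[0,0,0],0.6],[[0,0,-30],[0,0,0],0.6],[[0,0,-20],[0,0,0],0.6],[[0,0,-10],[0,0,0],0.6],[[0,0,0],[0,0,0],0.6]])

```text
time: 1.45
position: [486.5, -246.7, 94.8]
tool_rot: [0.976, 0.22, -0.002, -0.002]
contact_force: [-0.6, -0.1, -0.6]
width: 56.1
grip_force: 0.0
```

>>> step_arm(motion=[[[0,0,0],[0,0,0],0.6],[[0,0,0],[0,0,0],0.6]])

```text
time: 1.62
position: [489.5, -248.0, 98.4]
tool_rot: [0.976, 0.219, 0.001, 0.001]
contact_force: [0.7, 0.2, 0.5]
width: 55.5
grip_force: 0.0
```

```bash
python3 - <<'E'
import pickle
from h import *
np.set_printoptions(precision=2,suppress=True)
w=optics.get_image("wrist"); s=get_obs(); w["fish"]=1; pickle.dump(w,open("w2.pkl","wb")); print(s["position"],s["width"],s["contact_force"],s["tool_rot"])
for n,X in [("knob",(488.3,-248,50)),("rim",(614.6,-203,70))]: print(n,proj(w,X))
for c in (w,pickle.load(open("w1.pkl","rb"))):
    im=c["color"].astype(int); m=((im[...,0]>150)&(im[...,2]<120)&(im[...,1]>80)&(im[...,0]-im[...,2]>80)).astype(np.uint8)
    n,l,st,ce=cv2.connectedComponentsWithStats(m); k=1+np.argmax(st[1:,4]); mm=(l==k).astype(np.uint8)
    cn=max(cv2.findContours(mm,0,2)[0],key=len); e=cv2.fitEllipse(cv2.convexHull(cn)); print(st[k],e, atz(c,e[0],20))
cv2.imwrite("pics/w2.png",np.hstack([tile(w["color"],240,150,160,200,4)])[:600])
E
```

```text
[ 489.64 -248.     98.59] 55.78335620419623 [ 0.53 -0.74 -0.3 ] [0.98 0.22 0.   0.  ]
knob [317.54 210.34]
rim [336.37  41.69]
[ 268  149   99   96 6671] ((317.0160217285156, 196.4794921875), (96.07979583740234, 99.55500793457031), 89.23178100585938) [ 491.29 -246.13   20.  ]
[ 281  144   77   75 4090] ((319.14788818359375, 180.6737060546875), (75.21369934082031, 76.84114074707031), 87.634033203125) [ 490.55 -246.44   20.  ]
```

View pics/w2.png

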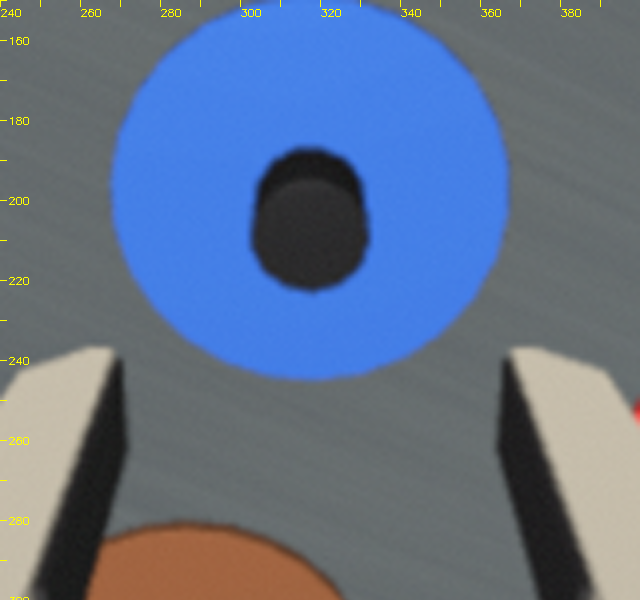

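The knob top circle is at (317.5,209), directly between the fingers. I'll descend and grip.

>>> step_arm(motion=[[[0,1,-25],[0,0,0],0.6],[[0,0,-25],[0,0,0],0.6],[[0,0,-15],[0,0,0],0.6],[[0,0,-8],[0,0,0],0.6],[[0,0,0],[0,0,0],0.6]], newtons=45)

```text
time: 2.08
position: [488.1, -246.1, 23.5]
tool_rot: [0.976, 0.22, -0.001, -0.0]
contact_force: [0.1, -0.5, -0.0]
width: 55.9
grip_force: 0.0
```

>>> step_arm(motion=[[[0,0,0],[0,0,0],0.6],[[0,0,0],[0,0,0],0],[[0,0,0],[0,0,0],0],[[0,0,0],[0,0,0],0],[[0,0,0],[0,0,0],0]], newtons=45)

```text
time: 2.5
position: [489.0, -246.5, 24.9]
tool_rot: [0.976, 0.22, 0.001, 0.0]
contact_force: [-0.5, -0.4, 0.5]
width: 33.6
grip_force: 0.0
```

>>> step_arm(motion=[[[0,0,0],[0,0,0],0],[[0,0,0],[0,0,0],0],[[0,0,0],[0,0,0],0],[[0,0,0],[0,0,0],0],[[0,0,0],[0,0,0],0]])

```text
time: 2.92
position: [488.5, -246.2, 24.1]
tool_rot: [0.976, 0.22, -0.0, -0.0]
contact_force: [-0.1, 0.2, 0.0]
width: 1.6
grip_force: 0.0
```

The width reads 1.6 mm, so nothing is between the fingers. I'll look.

```bash
python3 - <<'E'
from h import *
w=optics.get_image("wrist"); t=optics.get_image("top")
print(get_obs()["width"],get_obs()["grip_force"])
cv2.imwrite("pics/w3.png",np.hstack([w["color"][:,120:520],cv2.resize(tile(t["color"],330,130,100,100,4),None,fx=1,fy=1)]))
E
```

```text
0.9380385450260247 0.0
```

View pics/w3.png

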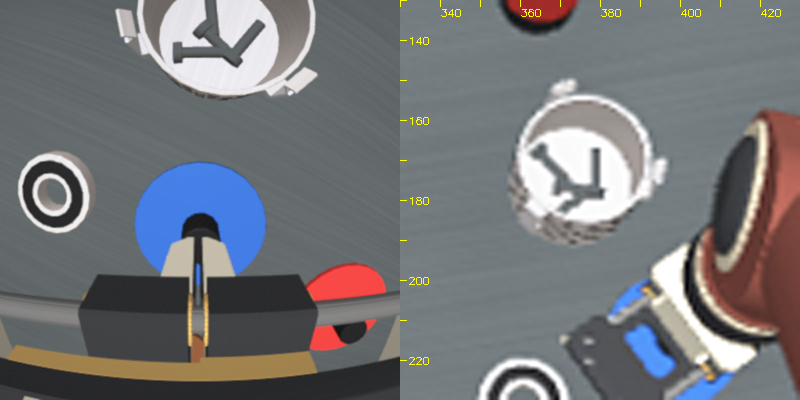

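```bash
python3 - <<'E'
from h import *
np.set_printoptions(precision=1,suppress=True)
w=optics.get_image("wrist");w["fish"]=1;s=get_obs();p=s["position"];print(p,s["tool_rot"],s["contact_force"])
for dz in(0,26,50,75): print(dz,proj(w,p+[0,0,dz]))
im=w["color"].astype(int); m=((im[...,0]>150)&(im[...,2]<120)&(im[...,0]-im[...,2]>80)).astype(np.uint8)
n,l,st,ce=cv2.connectedComponentsWithStats(m); k=1+np.argmax(st[1:,4]); mm=(l==k).astype(np.uint8)
cn=max(cv2.findContours(mm,0,1)[0],key=len)[:,0]; up=cn[cn[:,1]<225]
X=np.array([atz(w,q,20) for q in up.astype(float)])[:,:2]
A=np.c_[2*X,np.ones(len(X))];c=np.linalg.lstsq(A,(X**2).sum(1),rcond=None)[0];print("disc",c[:2],np.sqrt(c[2]+c[0]**2+c[1]**2))
for z in(20,50): print(proj(w,[c[0],c[1],z]))
t=tile(w["color"],270,150,100,100,6);cv2.imwrite("pics/w4.png",t)
E
```

```text
[ 488.5 -246.3   24.1] [ 1.   0.2 -0.  -0. ] [0.3 0.  0.1]
0 [318.5 231.1]
26 [318.6 247.3]
50 [318.8 266.2]
75 [319.  291.7]
disc [ 502.7 -240.7] 34.78112330301468
[320.  208.2]
[320.4 224. ]
```

View pics/w4.png

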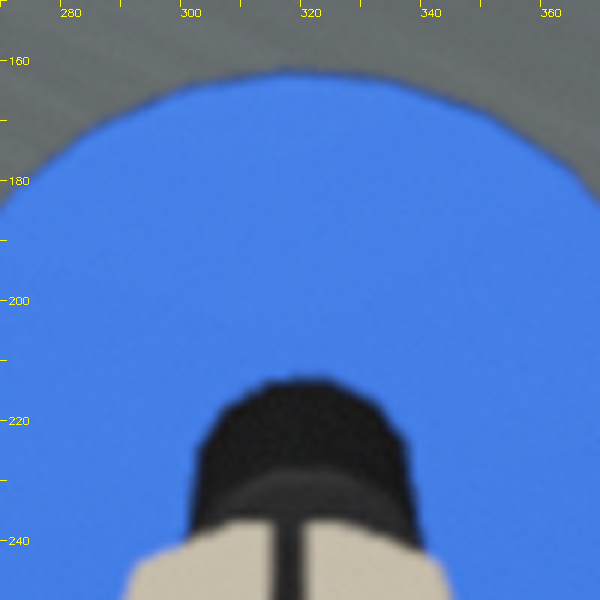

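The knob is exactly under the tool, but the closed fingers sit above it. From the pixel scale (97 px for 55.8 mm at w2) and the tip row (237), the real tips are about 31 mm behind the reported TCP. So the reported TCP doesn't match the fingers I see. I'll trust the images: open, go about 30 mm lower in careful steps, and close again.

>>> step_arm(motion=[[[0,0,3],[0,0,0],0.6],[[0,0,0],[0,0,0],0.6],[[0,0,0],[0,0,0],0.6],[[0,0,0],[0,0,0],0.6],[[0,0,0],[0,0,0],0.6]])

```text
time: 3.48
position: [488.5, -246.3, 27.2]
tool_rot: [0.976, 0.22, 0.0, -0.0]
contact_force: [-0.7, 0.6, -0.0]
width: 29.1
grip_force: 0.0
```

>>> step_arm(motion=[[[0,0,0],[0,0,0],0.6],[[0,0,0],[0,0,0],0.6],[[1,0,-6],[0,0,0],0.6],[[0,0,-6],[0,0,0],0.6],[[0,0,-5],[0,0,0],0.6]])

```text
time: 3.9
position: [489.3, -246.1, 9.3]
tool_rot: [0.976, 0.22, -0.0, -0.0]
contact_force: [-0.4, 0.1, -0.3]
width: 55.4
grip_force: 0.0
```

>>> step_arm(motion=[[[0,0,0],[0,0,0],0.6],[[0,0,0],[0,0,0],0.6]])

```text
time: 4.07
position: [489.0, -246.0, 9.4]
tool_rot: [0.976, 0.22, -0.001, -0.0]
contact_force: [-0.4, 0.6, -0.6]
width: 55.7
grip_force: 0.0
```

```bash
python3 - <<'E'
from h import *
np.set_printoptions(precision=1,suppress=True)
w=optics.get_image("wrist");w["fish"]=1;s=get_obs();p=s["position"];print(p,s["contact_force"],s["width"])
cv2.imwrite("pics/w5.png",tile(w["color"],230,140,180,130,4))
E
```

```text
[ 489.3 -246.2    9.8] [-0.8 -0.6  0.4] 55.932168793614636
```

View pics/w5.png

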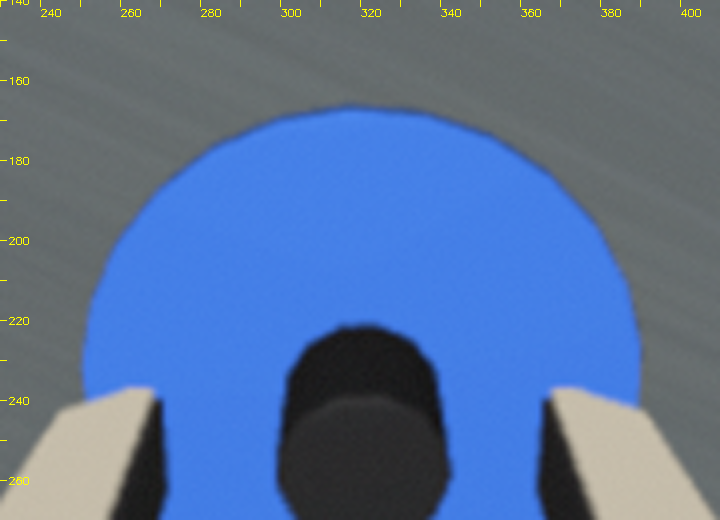

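Tips are at about z 42, level with the upper part of the knob at (318,257), which is centred between them. I'll go down 16 mm more while watching the force, then grip.

>>> step_arm(motion=[[[0,0,-6],[0,0,0],0.6],[[0,0,-5],[0,0,0],0.6],[[0,0,-3],[0,0,0],0.6],[[0,0,-2],[0,0,0],0.6],[[0,0,0],[0,0,0],0.6]])

```text
time: 4.53
position: [489.1, -246.1, -6.5]
tool_rot: [0.976, 0.22, -0.0, -0.0]
contact_force: [0.1, -0.5, -0.2]
width: 55.6
grip_force: 0.0
```

>>> step_arm(motion=[[[0,0,0],[0,0,0],0],[[0,0,0],[0,0,0],0],[[0,0,0],[0,0,0],0],[[0,0,0],[0,0,0],0],[[0,0,0],[0,0,0],0]], newtons=45)

```text
time: 4.95
position: [489.7, -246.4, -5.7]
tool_rot: [0.976, 0.22, 0.0, 0.0]
contact_force: [-0.4, 0.0, -0.2]
width: 27.1
grip_force: 0.2
```

>>> step_arm(motion=[[[0,0,0],[0,0,0],0],[[0,0,0],[0,0,0],0],[[0,0,0],[0,0,0],0]])

```text
time: 5.2
position: [489.7, -246.5, -5.7]
tool_rot: [0.976, 0.22, 0.0, 0.0]
contact_force: [0.0, -0.7, 0.6]
width: 25.7
grip_force: 45.0
```

The grip holds: 25.7 mm wide at 45 N. I'll lift and move close to the basket.

>>> step_arm(motion=[[[0,0,10],[0,0,0],0],[[0,0,25],[0,0,0],0],[[0,0,30],[0,0,0],0],[[0,0,30],[0,0,0],0],[[0,0,20],[0,0,0],0]])

```text
time: 5.62
position: [490.2, -246.5, 112.2]
tool_rot: [0.976, 0.22, 0.001, 0.001]
contact_force: [0.6, -0.6, -0.4]
width: 25.0
grip_force: 45.0
```

>>> step_arm(motion=[[[20,6,5],[0,0,0],0],[[25,10,0],[0,0,0],0],[[20,8,0],[0,0,0],0],[[10,4,0],[0,0,0],0],[[0,0,0],[0,0,0],0]])

```text
time: 6.03
position: [566.6, -215.7, 114.2]
tool_rot: [0.975, 0.222, 0.001, -0.001]
contact_force: [0.1, 0.5, -2.0]
width: 25.4
grip_force: 45.0
```

>>> step_arm(motion=[[[0,0,0],[0,0,0],0],[[0,0,0],[0,0,0],0],[[0,0,0],[0,0,0],0]])

```text
time: 6.28
position: [562.6, -219.6, 114.0]
tool_rot: [0.976, 0.219, -0.001, 0.0]
contact_force: [0.0, 0.2, -1.0]
width: 25.2
grip_force: 45.0
```

```bash
python3 - <<'E'
from h import *
import pickle
np.set_printoptions(precision=1,suppress=True)
w=optics.get_image("wrist");w["fish"]=1;s=get_obs();p=s["position"];print(p,s["contact_force"],s["width"])
t=optics.get_image("top");sc=optics.get_image("scene")
pickle.dump((w,t,sc,p),open("w6.pkl","wb"))
print(proj(w,(614.6,-203,70)),proj(w,(p[0],p[1],p[2]+5.7+20)))
a=tile(w["color"],240,0,160,240,3)[:600]; b=np.vstack([tile(t["color"],350,145,75,75,4),tile(sc["color"],310,235,75,75,4)])
cv2.imwrite("pics/w6.png",np.hstack([a[:600],b]));print(a.shape,b.shape)
E
```

```text
[ 562.9 -219.5  114.1] [ 0.1  0.6 -1.3] 25.242017560913876
[327.5 144.7] [318.6 246.7]
(600, 480, 3) (600, 300, 3)
```

View pics/w6.png

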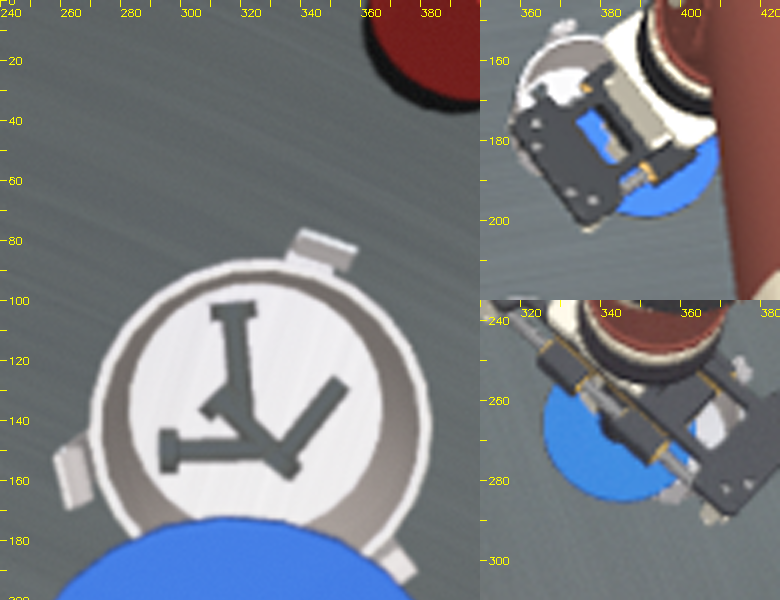

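The wrist crop shows the rim from x 270 to 384 with its top at row 86, matching my estimate. The lid's blue front edge is at about (317,172). I'll fit both circles with known radii to get the relative offset.

```bash
python3 - <<'E'
from h import *
import pickle
from scipy.optimize import least_squares
np.set_printoptions(precision=1,suppress=True)
w,t,sc,p=pickle.load(open("w6.pkl","rb"))
def fit(P,z,r,c0):
    X=np.array([atz(w,q,z)[:2] for q in P]); f=least_squares(lambda c:np.hypot(*(X-c).T)-r,c0,loss="soft_l1"); return f.x,np.sqrt(np.mean(f.fun**2))
C=lambda L:[(240+x/3,y/3) for x,y in L]
print("rim",fit(C([(90,420),(432,425),(258,258),(99,370),(150,295),(200,268),(370,290),(420,370),(112,500)]),70,45,(614,-203)))
im=w["color"].astype(int); m=((im[...,0]>150)&(im[...,2]<120)&(im[...,0]-im[...,2]>80)).astype(np.uint8)
n,l,st,ce=cv2.connectedComponentsWithStats(m); k=1+np.argmax(st[1:,4]); mm=(l==k).astype(np.uint8);print(st[k])
# uppermost pixel per column, outer edge
cols=np.arange(st[k][0]+4,st[k][0]+st[k][2]-4); P=[(c,np.argmax(mm[:,c])-0.5) for c in cols]
P=[q for q in P if q[1]<225]
for h in (20,): print("disc",fit(P,p[2]+5.7+h,47,(563,-219)), len(P))
E
```

```text
rim (array([ 616. , -202.3]), np.float64(0.5823594573993416))
[ 243  173  150  103 8835]
disc (array([ 561.7, -219.2]), np.float64(0.22514824081195492)) 142
```

>>> step_arm(motion=[[[15,5,0],[0,0,0],0],[[20,6,0],[0,0,0],0],[[12,4,0],[0,0,0],0],[[6.5,2,0],[0,0,0],0],[[0,0,0],[0,0,0],0]])

```text
time: 6.85
position: [619.0, -200.3, 113.9]
tool_rot: [0.975, 0.22, 0.0, -0.0]
contact_force: [-0.2, -0.3, -0.5]
width: 25.1
grip_force: 45.0
```

>>> step_arm(motion=[[[0,0,-10],[0,0,0],0],[[0,0,-10],[0,0,0],0],[[0,0,-8],[0,0,0],0],[[0,0,-5],[0,0,0],0],[[0,0,0],[0,0,0],0]])

```text
time: 7.27
position: [616.0, -201.3, 79.0]
tool_rot: [0.976, 0.219, -0.002, -0.001]
contact_force: [-0.3, 0.2, -0.4]
width: 25.1
grip_force: 45.0
```

```bash
python3 - <<'E'
from h import *
import pickle
from scipy.optimize import least_squares
np.set_printoptions(precision=1,suppress=True)
w=optics.get_image("wrist");w["fish"]=1;s=get_obs();p=s["position"];print(p,s["contact_force"],s["width"],s["wrist_torque"])
pickle.dump((w,p),open("w7.pkl","wb"))
cv2.imwrite("pics/w7.png",tile(w["color"],220,150,200,150,4))
E
```

```text
[ 616.9 -201.4   79.9] [ 0.  -0.7 -1. ] 25.267661217684623 [-0.  0. -0.]
```

View pics/w7.png

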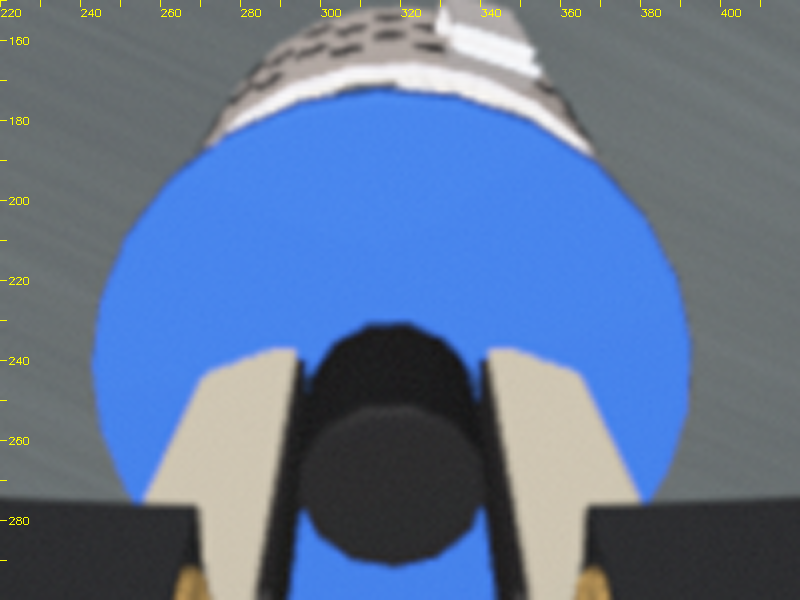

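The lid is above the basket, with the rim band arc at (278,182)-(321,166)-(367,187). I've now used all ten views, so from here I go by numbers only.

```bash
python3 - <<'E'
from h import *
import pickle
from scipy.optimize import least_squares
np.set_printoptions(precision=1,suppress=True)
w,p=pickle.load(open("w7.pkl","rb"))
def fit(P,z,r,c0):
    X=np.array([atz(w,q,z)[:2] for q in P]); f=least_squares(lambda c:np.hypot(*(X-c).T)-r,c0,loss="soft_l1"); return f.x,np.sqrt(np.mean(f.fun**2))
C=lambda L:[(220+x/4,150+y/4) for x,y in L]
print("rim",fit(C([(232,125),(300,84),(350,69),(405,64),(590,150),(565,126)]),70,45,(614,-203)))
im=w["color"].astype(int); m=((im[...,0]>150)&(im[...,2]<120)&(im[...,0]-im[...,2]>80)).astype(np.uint8)
n,l,st,ce=cv2.connectedComponentsWithStats(m); k=1+np.argmax(st[1:,4]); mm=(l==k)
cols=np.arange(st[k][0]+4,st[k][0]+st[k][2]-4); P=[(c,np.argmax(mm[:,c])-0.5) for c in cols]; P=[q for q in P if q[1]<230]
print("disc",fit(P,p[2]+5.7+20,47,(616,-202)),len(P),p)
E
```

```text
rim (array([ 614.9, -202.6]), np.float64(0.10760789108996867))
disc (array([ 615.4, -200.9]), np.float64(0.26913648481178226)) 142 [ 616.9 -201.4   79.9]
```

>>> step_arm(motion=[[[0,0,-4],[0,0,0],0],[[0,0,-3],[0,0,0],0],[[0,0,-3],[0,0,0],0],[[0,0,0],[0,0,0],0],[[0,0,0],[0,0,0],0]])

```text
time: 7.73
position: [618.0, -201.2, 71.0]
tool_rot: [0.976, 0.22, -0.0, -0.0]
contact_force: [-0.8, 1.0, -1.4]
width: 25.1
grip_force: 45.0
```

>>> step_arm(motion=[[[-1,-1.5,0],[0,0,0],0],[[0,0,-3],[0,0,0],0],[[0,0,-3],[0,0,0],0],[[0,0,-3],[0,0,0],0],[[0,0,0],[0,0,0],0]])

```text
time: 8.15
position: [616.4, -202.5, 61.2]
tool_rot: [0.976, 0.22, -0.001, -0.0]
contact_force: [0.9, -0.2, -0.9]
width: 25.0
grip_force: 45.0
```

>>> step_arm(motion=[[[0,0,-2],[0,0,0],0],[[0,0,-2],[0,0,0],0],[[0,0,0],[0,0,0],0],[[0,0,0],[0,0,0],0]])

```text
time: 8.48
position: [617.0, -202.6, 58.1]
tool_rot: [0.976, 0.22, -0.0, -0.0]
contact_force: [0.2, 0.4, -1.4]
width: 24.9
grip_force: 45.0
```

>>> step_arm(motion=[[[0,0,-1.5],[0,0,0],0],[[0,0,-1.5],[0,0,0],0],[[0,0,0],[0,0,0],0],[[0,0,0],[0,0,0],0]])

```text
time: 8.82
position: [617.0, -202.7, 55.1]
tool_rot: [0.976, 0.22, -0.0, -0.0]
contact_force: [-0.7, -0.4, 1.2]
width: 25.2
grip_force: 45.0
```

>>> step_arm(motion=[[[0,0,-1.5],[0,0,0],0],[[0,0,0],[0,0,0],0],[[0,0,0],[0,0,0],0]])

```text
time: 9.07
position: [617.1, -202.7, 53.4]
tool_rot: [0.976, 0.22, 0.0, -0.0]
contact_force: [-0.2, 1.4, 0.8]
width: 25.2
grip_force: 45.0
```

>>> step_arm(motion=[[[0,0,-1.5],[0,0,0],0],[[0,0,0],[0,0,0],0],[[0,0,0],[0,0,0],0]])

```text
time: 9.32
position: [617.0, -202.8, 51.9]
tool_rot: [0.976, 0.22, -0.0, -0.0]
contact_force: [-0.2, 0.4, 0.5]
width: 25.1
grip_force: 45.0
```

>>> step_arm(motion=[[[0,0,-1.5],[0,0,0],0],[[0,0,0],[0,0,0],0],[[0,0,0],[0,0,0],0]])

```text
time: 9.57
position: [616.8, -202.7, 50.4]
tool_rot: [0.976, 0.22, -0.0, -0.0]
contact_force: [-0.2, 1.0, -0.8]
width: 25.3
grip_force: 45.0
```

>>> step_arm(motion=[[[0,0,-1],[0,0,0],0],[[0,0,0],[0,0,0],0],[[0,0,0],[0,0,0],0]])

```text
time: 9.82
position: [616.9, -202.7, 50.3]
tool_rot: [0.976, 0.22, -0.0, -0.0]
contact_force: [-1.9, 1.3, 5.8]
width: 25.4
grip_force: 45.0
```

>>> step_arm(motion=[[[0,0,-1],[0,0,0],0],[[0,0,0],[0,0,0],0],[[0,0,0],[0,0,0],0]])

```text
time: 10.07
position: [616.9, -202.7, 50.3]
tool_rot: [0.976, 0.22, 0.0, -0.0]
contact_force: [-3.5, 2.0, 10.0]
width: 25.2
grip_force: 45.0
```

A hard stop at TCP z 50.3 is exactly the home height (56 mm above where the lid was gripped). I'll press a little more to be sure, then relax the push and release.

>>> step_arm(motion=[[[0,0,-1],[0,0,0],0],[[0,0,-1],[0,0,0],0],[[0,0,0],[0,0,0],0],[[0,0,0],[0,0,0],0]])

```text
time: 10.4
position: [617.0, -202.6, 50.3]
tool_rot: [0.976, 0.22, 0.0, 0.0]
contact_force: [-6.3, 2.0, 17.5]
width: 24.7
grip_force: 45.0
```

>>> step_arm(motion=[[[0,0,2],[0,0,0],0],[[0,0,2],[0,0,0],0],[[0,0,0],[0,0,0],0],[[0,0,0],[0,0,0],0]])

```text
time: 10.73
position: [616.7, -202.6, 50.4]
tool_rot: [0.976, 0.22, -0.0, -0.0]
contact_force: [-2.1, 1.2, 2.0]
width: 25.1
grip_force: 45.0
```

>>> step_arm(motion=[[[0,0,0],[0,0,0],0.45],[[0,0,0],[0,0,0],0.45],[[0,0,0],[0,0,0],0.45],[[0,0,0],[0,0,0],0.45],[[0,0,0],[0,0,0],0.45]])

```text
time: 11.15
position: [617.2, -203.0, 50.5]
tool_rot: [0.976, 0.22, 0.0, 0.0]
contact_force: [0.1, -0.9, 0.3]
width: 41.8
grip_force: 0.0
```

>>> step_arm(motion=[[[0,0,10],[0,0,0],0.45],[[0,0,20],[0,0,0],0.45],[[0,0,20],[0,0,0],0.45],[[0,0,10],[0,0,0],0.45],[[0,0,0],[0,0,0],0.45]])

```text
time: 11.57
position: [619.3, -203.5, 114.2]
tool_rot: [0.976, 0.22, 0.003, 0.002]
contact_force: [-0.3, 0.4, -0.3]
width: 41.6
grip_force: 0.0
```

>>> step_arm(motion=[[[-15,0,10],[0,0,0],0.45],[[-15,0,10],[0,0,0],0.45],[[-10,0,0],[0,0,0],0.45],[[0,0,0],[0,0,0],0.45],[[0,0,0],[0,0,0],0.45]])

```text
time: 11.98
position: [576.5, -202.8, 130.1]
tool_rot: [0.976, 0.219, -0.0, -0.0]
contact_force: [-0.3, -0.0, 0.1]
width: 42.1
grip_force: 0.0
```

```bash
python3 - <<'E'
from h import *
import pickle
from scipy.optimize import least_squares
np.set_printoptions(precision=2,suppress=True)
w=optics.get_image("wrist");w["fish"]=1;s=get_obs();p=s["position"];print(p,s["contact_force"],s["width"])
T=optics.get_image("top");S=optics.get_image("scene");pickle.dump((w,T,S,p),open("w8.pkl","wb"))
P=[];
im=w["color"].astype(int); m=((im[...,0]>150)&(im[...,2]<120)&(im[...,0]-im[...,2]>80)).astype(np.uint8)
n,l,st,ce=cv2.connectedComponentsWithStats(m); k=1+np.argmax(st[1:,4]); mm=(l==k).astype(np.uint8);print(st[k])
h=cv2.convexHull(max(cv2.findContours(mm,0,1)[0],key=len))[:,0].astype(float)
h=np.array([q for q in h if q[1]<200 or True]); print(len(h))
C=h.mean(0);h+= .5*(h-C)/np.linalg.norm(h-C,axis=1)[:,None]
# disc top circle in space: centre x,y,z, tilt a,b, R=47
def res(v,tilt):
    x,y,z=v[:3]; nrm=np.array([v[3],v[4],1]) if tilt else np.array([0,0,1.])
    out=[]
    for q in h:
        o,d=ray(w,q); X=o+d*((np.array([x,y,z])-o)@nrm)/(d@nrm); out.append(np.linalg.norm(X-[x,y,z])-47)
    return out
for tl in(0,1):
    f=least_squares(res,[615,-203,76,0,0][:5 if tl else 3],args=(tl,),loss="soft_l1");print(f.x,np.sqrt(np.mean(f.fun**2)))
E
```

```text
[ 577.09 -202.54  130.  ] [-0.27  1.26 -0.13] 41.694812296183116
[ 282  109  112  110 8573]
47
[ 615.85 -202.32   75.94] 0.19561769204318966
[ 615.85 -202.29   75.78    0.      0.01] 0.19497580358497862
```

The lid's top face fits at z 75.9 with under 1° of tilt, so it is home and level. Next I compute the handle position.

```bash
python3 - <<'E'
from h import *
import pickle
np.set_printoptions(precision=1,suppress=True)
d=pickle.load(open("cam0.pkl","rb"));T=d["top"];S=d["scene"]
a,b=atz(T,(159,231.7),196),atz(T,(220.5,235.7),196);print("top",a,b,(a+b)/2,np.linalg.norm(a-b),np.degrees(np.arctan2(*(a-b)[:2])))
a2,b2=atz(S,(258.5,90.7),196),atz(S,(263.7,135),196);print("scene",a2,b2,(a2+b2)/2,np.linalg.norm(a2-b2),np.degrees(np.arctan2(*(a2-b2)[:2])))
# intersect planes: bar line from both views
o1,u=ray(T,(159,231.7));_,v=ray(T,(220.5,235.7));o2,u2=ray(S,(258.5,90.7));_,v2=ray(S,(263.7,135))
n1=np.cross(u,v);n2=np.cross(u2,v2);D=np.cross(n1,n2);D/=np.linalg.norm(D);x=np.linalg.lstsq(np.array([n1,n2,[0,1,0]]),[n1@o1,n2@o2,270],rcond=None)[0];print("line",x,D)
# finger tip offset: width 92.8 start image would do: inner tip edges from w2
w=pickle.load(open("w2.pkl","rb"));p=np.array([489.64,-248,98.59]);ty=np.array([.429,-.903,0]);tx=np.array([.903,.429,0])
from scipy.optimize import least_squares
f=least_squares(lambda v:np.r_[proj(w,p+tx*v[0]+ty*(v[2]+27.9)+[0,0,v[1]])-q1,proj(w,p+tx*v[0]+ty*(v[2]-27.9)+[0,0,v[1]])-q2] if 1 else 0,[7,30,0]) if 0 else None
L,R=np.array([268.8,238.]),np.array([366.7,238.])
g=least_squares(lambda v:np.r_[proj(w,p+tx*v[0]+ty*(v[2]+27.9)+[0,0,v[1]])-R,proj(w,p+tx*v[0]+ty*(v[2]-27.9)+[0,0,v[1]])-L],[7,30,0]);print(g.x,g.fun)
E
```

```text
top [515.6 335.8 196. ] [484.1 199.2 196. ] [499.9 267.5 196. ] 140.21526831218677 12.984765357172785
scene [516.4 337.3 196. ] [484.5 181.6 196. ] [500.4 259.4 196. ] 158.90145713766353 11.595162341134037
line [502.  270.  179.2] [0.2 1.  0.2]
[10.7 36.8 -0.6] [-0.  -0.1 -0.   0.1]
```

>>> step_arm(motion=[[[-5,15,20],[0,0,0.1],0.6],[[-5,25,20],[0,0,0.1],0.6],[[-5,25,20],[0,0,0.1],0.6],[[-5,30,15],[0,0,0.1],0.6],[[-5,30,10],[0,0,0.1],0.6]])

```text
time: 12.55
position: [553.1, -76.7, 217.1]
tool_rot: [0.89, 0.456, 0.001, 0.001]
contact_force: [1.0, 0.1, -0.4]
width: 55.6
grip_force: 0.0
```

>>> step_arm(motion=[[[-6,40,0],[0,0,0.08],0.6],[[-6,40,0],[0,0,0.08],0.6],[[-6,40,0],[0,0,0.08],0.6],[[-6,40,0],[0,0,0.08],0.6],[[-6,40,0],[0,0,0.08],0.6]])

```text
time: 12.97
position: [521.9, 124.4, 215.5]
tool_rot: [0.782, 0.624, 0.0, -0.0]
contact_force: [0.5, 0.2, 0.8]
width: 55.9
grip_force: 0.0
```

>>> step_arm(motion=[[[-6,38,0],[0,0,0],0.6],[[-6,38,0],[0,0,0],0.6],[[-5,38,0],[0,0,0],0.6],[[-5,21,0],[0,0,0],0.6],[[0,10,0],[0,0,0],0.6]])

```text
time: 13.38
position: [497.8, 272.9, 215.4]
tool_rot: [0.78, 0.625, 0.0, -0.002]
contact_force: [-0.4, -0.1, 0.1]
width: 55.9
grip_force: 0.0
```

>>> step_arm(motion=[[[0,0,0],[0,0,0],0.6],[[0,0,0],[0,0,0],0.6],[[0,0,0],[0,0,0],0.6]])

```text
time: 13.63
position: [501.2, 264.4, 215.2]
tool_rot: [0.784, 0.621, -0.001, 0.001]
contact_force: [-0.5, -0.7, 0.1]
width: 56.4
grip_force: 0.0
```

```bash
python3 - <<'E'
from h import *
import pickle
from scipy.spatial.transform import Rotation as R
np.set_printoptions(precision=2,suppress=True)
w=optics.get_image("wrist");w["fish"]=1;s=get_obs();p=s["position"];M=R.from_quat(s["tool_rot"]).as_matrix();print(p,s["width"],s["q"]);print(M)
pickle.dump((w,p),open("w9.pkl","wb"))
for X in [(515,331,196),(500,268,196),(486,209,196)]: print(proj(w,X))
im=w["color"].astype(int); dark=(im.max(2)<70).astype(np.uint8)
n,l,st,ce=cv2.connectedComponentsWithStats(dark)
for k in range(1,n):
    if st[k,4]>60: print(st[k],ce[k])
E
```

```text
[501.25 264.31 215.4 ] 55.88893048492458 [-0.3   0.48 -0.35  1.62  0.18  1.07 -0.93]
[[ 0.23  0.97  0.  ]
 [ 0.97 -0.23 -0.  ]
 [-0.    0.   -1.  ]]
[315.41 129.73]
[315.37 217.69]
[315.49 286.67]
[553   0  16  48 213] [560.83  21.26]
[ 305  112   22  171 2190] [315.65 192.89]
[249 241  22  65 629] [260.39 278.17]
[365 241  22  65 632] [374.83 277.59]
[    0   269   632   131 34691] [265.38 356.38]
[ 401  270  121   88 6708] [465.21 309.9 ]
```

The bar is at columns 305-326, centre 315.6, as predicted (315.4). I'll descend over it.

>>> step_arm(motion=[[[-1,5,-20],[0,0,0],0.6],[[0,0,-20],[0,0,0],0.6],[[0,0,-15],[0,0,0],0.6],[[0,0,-10],[0,0,0],0.6],[[0,0,0],[0,0,0],0.6]])

```text
time: 14.1
position: [498.5, 269.4, 148.6]
tool_rot: [0.784, 0.621, -0.002, 0.0]
contact_force: [-0.3, -0.7, -0.1]
width: 55.7
grip_force: 0.0
```

>>> step_arm(motion=[[[0,0,-5],[0,0,0],0.6],[[0,0,-5],[0,0,0],0.6],[[0,0,0],[0,0,0],0.6],[[0,0,0],[0,0,0],0.6]])

```text
time: 14.43
position: [499.3, 272.3, 141.0]
tool_rot: [0.783, 0.622, 0.0, 0.0]
contact_force: [0.9, 0.2, -0.4]
width: 56.0
grip_force: 0.0
```

```bash
python3 - <<'E'
from h import *
import pickle
np.set_printoptions(precision=2,suppress=True)
w=optics.get_image("wrist");w["fish"]=1;s=get_obs();p=s["position"];print(p,s["contact_force"],s["width"])
pickle.dump((w,p),open("w10.pkl","wb"))
im=w["color"].astype(int); dark=(im.max(2)<70)
for r in (180,200,215,225,235,245,255,270): 
    c=np.where(dark[r,200:440])[0]+200; g=np.split(c,np.where(np.diff(c)>1)[0]+1); print(r,[(int(a[0]),int(a[-1])) for a in g if len(a)>1])
for z in (196,): print([proj(w,(500+.23*(y-268),y,z)) for y in (240,270,300)], proj(w,p+[0,0,34]))
E
```

```text
[499.36 272.4  141.15] [ 0.18 -0.17  0.48] 56.1328381807685
180 [(313, 331)]
200 [(313, 331)]
215 [(313, 331)]
225 [(313, 331)]
235 [(314, 330)]
245 [(267, 269), (314, 330), (366, 368)]
255 [(263, 270), (314, 330), (365, 372)]
270 [(258, 268), (314, 330), (367, 377)]
[array([321.26, 319.71]), array([321.48, 274.64]), array([321.67, 220.34])] [318.34 253.64]
```

The bar is 2 mm off centre (column 322 against 318). I'll centre it and close.

>>> step_arm(motion=[[[2,-0.5,0],[0,0,0],0.6],[[0,0,0],[0,0,0],0.3],[[0,0,0],[0,0,0],0.2],[[0,0,0],[0,0,0],0],[[0,0,0],[0,0,0],0]], newtons=50)

```text
time: 14.9
position: [501.0, 271.8, 140.7]
tool_rot: [0.783, 0.622, 0.0, -0.0]
contact_force: [-0.6, 0.4, 0.1]
width: 33.5
grip_force: 0.0
```

>>> step_arm(motion=[[[0,0,0],[0,0,0],0],[[0,0,0],[0,0,0],0],[[0,0,0],[0,0,0],0],[[0,0,0],[0,0,0],0],[[0,0,0],[0,0,0],0]])

```text
time: 15.32
position: [501.5, 271.7, 140.6]
tool_rot: [0.783, 0.622, 0.0, 0.0]
contact_force: [1.9, -0.3, -1.3]
width: 8.4
grip_force: 50.0
```

Gripped: 8.4 mm wide at 50 N. I'll lift along the arc (radius 220 mm about the hinge), gently at first.

>>> step_arm(motion=[[[2,-0.5,9.3],[0,0,0],0],[[2.7,-0.6,9.3],[0,0,0],0],[[3,-0.7,9],[0,0,0],0],[[3.3,-0.7,9.1],[0,0,0],0],[[0,0,0],[0,0,0],0]])

```text
time: 15.73
position: [513.0, 268.9, 179.2]
tool_rot: [0.783, 0.622, 0.001, 0.0]
contact_force: [2.1, 0.5, -5.9]
width: 8.4
grip_force: 50.0
```

>>> step_arm(motion=[[[0,0,0],[0,0,0],0],[[0,0,0],[0,0,0],0]])

```text
time: 15.9
position: [512.1, 269.1, 177.2]
tool_rot: [0.783, 0.622, 0.0, 0.0]
contact_force: [3.6, 1.0, -6.5]
width: 8.3
grip_force: 50.0
```

```bash
python3 - <<'E'
from h import *
import pickle
np.set_printoptions(precision=2,suppress=True)
w=optics.get_image("wrist");w["fish"]=1;s=get_obs();p=s["position"];print(p,s["contact_force"],s["width"],s["wrist_torque"])
T=optics.get_image("top");S=optics.get_image("scene");pickle.dump((w,T,S,p),open("w11.pkl","wb"))
old=pickle.load(open("cam0.pkl","rb"))
im=w["color"].astype(int); dark=(im.max(2)<70)
for r in (200,220,235,245): 
    c=np.where(dark[r,200:440])[0]+200; g=np.split(c,np.where(np.diff(c)>1)[0]+1); print(r,[(int(a[0]),int(a[-1])) for a in g if len(a)>1])
# where lid now in the top view: red mask extremes
for c in(old["top"],T):
    im=c["color"].astype(int); m=((im[...,2]>150)&(im[...,1]<100)&(im[...,0]<100)); m[:,300:]=0; m[:140]=0
    ys,xs=np.where(m); print(ys.max(),xs[ys==ys.max()][:1], xs.min(),xs.max(), [int(np.where(m[:,x])[0].max()) for x in (130,150,260,270)])
E
```

```text
[512.06 269.11 177.02] [ 3.31  0.42 -5.94] 8.700045510384351 [ 0.22 -0.59 -0.04]
200 [(308, 326)]
220 [(309, 326)]
235 [(309, 326)]
245 [(309, 326)]
264 [270] 108 283 [253, 255, 262, 264]
399 [157] 52 283 [342, 386, 380, 399]
```

It carries about 6 N, so the lid is lifting. I'll continue to 30°.

>>> step_arm(motion=[[[3.7,-0.9,8.8],[0,0,0],0],[[4.1,-0.9,8.6],[0,0,0],0],[[4.4,-1,8.5],[0,0,0],0],[[4.8,-1.1,8.2],[0,0,0],0],[[0,0,0],[0,0,0],0]])

```text
time: 16.47
position: [529.6, 265.1, 213.2]
tool_rot: [0.783, 0.622, 0.0, 0.0]
contact_force: [1.0, -0.0, -4.4]
width: 8.6
grip_force: 50.0
```

>>> step_arm(motion=[[[5.1,-1.2,8],[0,0,0],0],[[5.5,-1.2,7.8],[0,0,0],0],[[5.8,-1.4,7.5],[0,0,0],0],[[6.1,-1.4,7.3],[0,0,0],0],[[0,0,0],[0,0,0],0]])

```text
time: 16.88
position: [551.1, 260.2, 243.3]
tool_rot: [0.783, 0.622, -0.001, -0.001]
contact_force: [-2.0, 0.6, -3.8]
width: 8.6
grip_force: 50.0
```

>>> step_arm(motion=[[[6.4,-1.5,7],[0,0,0],0],[[6.7,-1.5,6.7],[0,0,0],0],[[0,0,0],[0,0,0],0]])

```text
time: 17.13
position: [563.2, 257.3, 256.4]
tool_rot: [0.783, 0.622, -0.001, -0.001]
contact_force: [-3.1, 1.2, -2.3]
width: 8.0
grip_force: 50.0
```

>>> step_arm(motion=[[[7,-1.6,6.4],[0,0,0],0],[[7.2,-1.7,6],[0,0,0],0],[[7.5,-1.7,5.7],[0,0,0],0],[[7.7,-1.8,5.4],[0,0,0],0],[[0,0,0],[0,0,0],0]])

```text
time: 17.55
position: [592.0, 250.7, 280.8]
tool_rot: [0.783, 0.622, -0.001, -0.001]
contact_force: [-5.2, -1.9, 1.8]
width: 8.9
grip_force: 50.0
```

>>> step_arm(motion=[[[0,0,0],[0,0,0],0],[[0,0,0],[0,0,0],0],[[0,0,0],[0,0,0],0]])

```text
time: 17.8
position: [590.6, 251.0, 280.0]
tool_rot: [0.782, 0.623, -0.002, -0.001]
contact_force: [-5.5, -0.5, 1.2]
width: 8.2
grip_force: 50.0
```

```bash
python3 - <<'E'
from h import *
import pickle
np.set_printoptions(precision=2,suppress=True)
w=optics.get_image("wrist");w["fish"]=1;s=get_obs();p=s["position"];print(p,s["contact_force"],s["width"],s["wrist_torque"])
T=optics.get_image("top");S=optics.get_image("scene");pickle.dump((w,T,S,p),open("w12.pkl","wb"))
# washer frame: hinge from shut bar
ex=np.array([np.cos(.2247),-np.sin(.2247),0]);ey=np.array([np.sin(.2247),np.cos(.2247),0]);ez=np.array([0,0,1.])
bar0=np.array([500.,268,196]);H=bar0+215*ex; H[2]=150
print("hinge",H)
def corners(th): # front corners of lid top face, lid 265 fwd of hinge approx, 6mm above
    f=-np.cos(th)*ex+np.sin(th)*ez; n=np.sin(th)*ex+np.cos(th)*ez
    return [H+a*f+6*n+b*ey for b in(195,-195) for a in(0,265)]
for th in np.radians([0,40,45,50]): print(np.degrees(th),[proj(S,c).round(0).tolist() for c in corners(th)],[proj(T,c).round(0).tolist() for c in corners(th)])
# red row/col extents in views
for n,c in(("S",S),("T",T)):
    im=c["color"].astype(int); m=((im[...,2]>110)&(im[...,1]<70)&(im[...,0]<70)).astype(np.uint8)
    k,l,st,ce=cv2.connectedComponentsWithStats(m); i=1+np.argmax(st[1:,4]); 
    cn=max(cv2.findContours((l==i).astype(np.uint8),0,2)[0],key=cv2.contourArea); print(n,st[i],cv2.approxPolyDP(cn,4,True)[:,0].tolist())
# bar in the wrist view, dark columns
im=w["color"].astype(int); dark=(im.max(2)<70)
for r in (150,180,200,220,240): 
    c=np.where(dark[r,200:440])[0]+200; g=np.split(c,np.where(np.diff(c)>1)[0]+1); print(r,[(int(a[0]),int(a[-1])) for a in g if len(a)>1])
E
```

```text
[590.57 250.97 279.93] [-6.14 -0.33  0.93] 8.156611499148038 [-0.07  1.43 -0.03]
hinge [709.6 220.1 150. ]
0.0 [[325.0, 63.0], [241.0, 71.0], [346.0, 168.0], [248.0, 179.0]] [[130.0, 145.0], [110.0, 252.0], [285.0, 154.0], [276.0, 262.0]]
40.0 [[326.0, 64.0], [256.0, 23.0], [347.0, 168.0], [266.0, 139.0]] [[130.0, 144.0], [66.0, 212.0], [285.0, 153.0], [267.0, 224.0]]
45.0 [[326.0, 64.0], [261.0, 18.0], [347.0, 168.0], [273.0, 134.0]] [[131.0, 144.0], [62.0, 202.0], [285.0, 153.0], [267.0, 214.0]]
50.0 [[327.0, 64.0], [267.0, 12.0], [347.0, 168.0], [280.0, 129.0]] [[131.0, 144.0], [58.0, 191.0], [285.0, 153.0], [267.0, 204.0]]
S [  241    53   106   146 10254] [[311, 53], [299, 58], [299, 75], [283, 99], [278, 93], [290, 85], [289, 78], [282, 76], [274, 57], [258, 58], [258, 70], [241, 75], [248, 180], [256, 198], [340, 188], [346, 169], [326, 65]]
T [ 167  147  119  117 6077] [[172, 147], [180, 176], [198, 177], [206, 195], [203, 200], [195, 198], [195, 183], [177, 182], [176, 190], [167, 189], [193, 222], [190, 214], [219, 217], [220, 223], [214, 218], [202, 223], [270, 227], [263, 220], [267, 209], [276, 207], [270, 260], [283, 167], [277, 262], [283, 155]]
150 [(257, 327)]
180 [(309, 326)]
200 [(309, 326)]
220 [(309, 326)]
240 [(309, 326)]
```

```bash
python3 - <<'E'
from h import *
import pickle
w,T,S,p=pickle.load(open("w12.pkl","rb"));o=pickle.load(open("cam0.pkl","rb"))
for x in (80,110,140,255,263): 
    print("T",x,[(r,T["color"][r,x][::-1].tolist()) for r in range(176,250,4)])
for y in (20,40,145,152,160): print("S",y,[(x,S["color"][y,x][::-1].tolist()) for x in range(250,345,5)])
E
```

```text
T 80 [(176, [184, 104, 90]), (180, [183, 102, 89]), (184, [183, 102, 89]), (188, [182, 103, 90]), (192, [180, 100, 87]), (196, [178, 100, 88]), (200, [175, 98, 85]), (204, [172, 97, 84]), (208, [167, 94, 82]), (212, [160, 89, 79]), (216, [141, 94, 87]), (220, [113, 123, 127]), (224, [114, 123, 127]), (228, [114, 122, 125]), (232, [115, 122, 126]), (236, [115, 123, 127]), (240, [113, 121, 125]), (244, [113, 121, 125]), (248, [112, 119, 123])]
T 110 [(176, [174, 98, 85]), (180, [176, 99, 86]), (184, [178, 99, 88]), (188, [180, 101, 88]), (192, [181, 102, 90]), (196, [182, 102, 90]), (200, [184, 103, 90]), (204, [184, 104, 90]), (208, [185, 104, 91]), (212, [186, 105, 92]), (216, [186, 105, 92]), (220, [185, 104, 91]), (224, [185, 104, 90]), (228, [185, 102, 89]), (232, [184, 103, 90]), (236, [182, 103, 90]), (240, [180, 100, 88]), (244, [180, 101, 88]), (248, [177, 99, 86])]
T 140 [(176, [133, 75, 66]), (180, [139, 78, 69]), (184, [143, 80, 70]), (188, [149, 84, 74]), (192, [154, 87, 76]), (196, [157, 88, 77]), (200, [161, 91, 80]), (204, [163, 91, 80]), (208, [167, 94, 82]), (212, [16
[... 2579 characters left out ...]
21]), (290, [211, 54, 49]), (295, [219, 194, 194]), (300, [205, 173, 174]), (305, [153, 45, 42]), (310, [153, 45, 40]), (315, [162, 48, 43]), (320, [197, 49, 45]), (325, [199, 49, 44]), (330, [198, 55, 47]), (335, [199, 52, 45]), (340, [202, 56, 49])]
S 160 [(250, [141, 43, 40]), (255, [209, 60, 51]), (260, [220, 220, 220]), (265, [211, 58, 53]), (270, [219, 195, 195]), (275, [221, 213, 214]), (280, [215, 154, 153]), (285, [224, 223, 224]), (290, [218, 212, 213]), (295, [222, 220, 221]), (300, [217, 217, 218]), (305, [220, 219, 221]), (310, [221, 220, 222]), (315, [198, 168, 168]), (320, [177, 119, 120]), (325, [153, 44, 40]), (330, [150, 41, 37]), (335, [196, 53, 46]), (340, [199, 52, 44])]
```

```bash
python3 - <<'E'
from h import *
import pickle
from scipy.optimize import least_squares
np.set_printoptions(precision=2,suppress=True)
w,T,S,p=pickle.load(open("w12.pkl","rb"));o=pickle.load(open("cam0.pkl","rb"));S0=o["scene"];T0=o["top"]
# shut outline of lid top: subpixel edges
R0=S0["color"][...,2].astype(float)
print("shut S right edge, R down columns:")
for x in (265,295,325): print(x,R0[160:192:1,x].astype(int).tolist())
RT=T0["color"].astype(int)
for x in (140,200,250): print("T0 col",x,[int(v) for v in RT[250:268,x,2]],[int(v) for v in RT[140:162,x,2]])
R1=S["color"][...,2].astype(int)
for y in range(132,166,3): print(y,R1[y,270:346:2].tolist())
C=T["color"].astype(int)
for x in (228,236,244,250,258,266): print("T",x,C[196:236,x,2].tolist())
E
```

```text
shut S right edge, R down columns:
265 [206, 203, 204, 205, 206, 204, 202, 202, 203, 202, 203, 204, 204, 206, 164, 152, 151, 163, 167, 151, 150, 150, 150, 151, 150, 148, 149, 150, 150, 151, 149, 150]
295 [206, 208, 206, 207, 205, 207, 206, 207, 207, 207, 207, 157, 150, 150, 179, 158, 152, 150, 150, 151, 151, 151, 150, 153, 151, 151, 151, 151, 152, 152, 151, 150]
325 [207, 207, 209, 207, 207, 209, 208, 205, 155, 148, 150, 164, 154, 149, 150, 150, 150, 152, 150, 148, 150, 150, 151, 149, 151, 150, 150, 150, 150, 149, 149, 132]
T0 col 140 [238, 237, 238, 240, 240, 108, 113, 116, 115, 113, 114, 115, 116, 116, 113, 113, 114, 114] [116, 119, 116, 113, 124, 205, 242, 238, 236, 236, 236, 236, 236, 237, 238, 238, 237, 237, 237, 237, 238, 239]
T0 col 200 [236, 237, 237, 237, 236, 234, 235, 239, 244, 107, 114, 116, 113, 115, 118, 117, 118, 116] [114, 116, 116, 117, 118, 116, 118, 111, 151, 254, 235, 233, 235, 234, 232, 232, 233, 232, 234, 233, 233, 233]
T0 col 250 [237, 238, 237, 236, 234, 236, 237, 238, 237, 238, 239, 237, 215, 254, 253, 252, 251, 255] [115, 115, 115, 116, 116, 113, 116, 112, 1
[... 2950 characters left out ...]
220, 221, 222, 222, 222, 232, 252, 251, 251, 251, 252, 252, 252, 251, 251, 251]
T 250 [221, 223, 225, 225, 224, 222, 222, 224, 223, 222, 223, 223, 222, 221, 220, 220, 221, 221, 222, 224, 225, 236, 219, 222, 221, 221, 221, 221, 220, 222, 237, 242, 252, 251, 252, 253, 252, 229, 239, 237]
T 258 [221, 222, 222, 222, 222, 222, 220, 222, 223, 223, 224, 224, 223, 222, 222, 221, 222, 220, 220, 221, 223, 233, 233, 214, 221, 222, 222, 222, 223, 223, 227, 237, 247, 252, 252, 252, 252, 242, 236, 236]
T 266 [223, 222, 222, 224, 226, 230, 228, 220, 205, 185, 164, 146, 137, 125, 115, 116, 116, 113, 117, 148, 195, 199, 229, 244, 254, 255, 254, 254, 235, 235, 236, 235, 238, 252, 252, 251, 253, 252, 228, 236]
```

```bash
cat > fit.py <<'E'
from h import *
import pickle,sys
from scipy.optimize import least_squares
o=pickle.load(open("cam0.pkl","rb"));S,T=o["scene"],o["top"]
s0=[(265,173.8),(295,170.8),(325,167.7)]; t0=[(140,254.5),(200,258.5),(250,261.8)]; t0r=[(140,144.6),(200,148.2)]
s1=[(277.5,135),(284.5,138),(291,141),(297.8,144),(304.7,147),(311,150),(318.2,153),(325,156),(331.5,159),(338.3,162)]
t1=[(228,216.5),(236,216.8),(244,217.3),(250,217.7),(258,218.4)]; t1b=[(228,224.3),(236,224.7),(244,225),(250,225.5),(258,226.5)]
def d(c,A,B,P):
    a,b=proj(c,A),proj(c,B); n=np.array([-(b-a)[1],(b-a)[0]])/np.linalg.norm(b-a); return (np.array(P)-a)@n
def model(v):
    yaw,hx,hy,th,L,bs,bt=v; ex=np.array([np.cos(yaw),np.sin(yaw),0]);ey=np.array([-np.sin(yaw),np.cos(yaw),0])
    H=np.array([hx,hy,150]); ez=np.array([0,0,1.])
    def X(t,a,b,h): return H+a*(-np.cos(t)*ex+np.sin(t)*ez)+h*(np.sin(t)*ex+np.cos(t)*ez)+b*ey
    sh=np.array([0,0]) 
    return np.r_[d(S,X(0,L,-195,6),X(0,0,-195,6),s0)-bs,d(S,X(th,L,-195,6),X(th,0,-195,6),s1)-bs,
     d(T,X(0,L,195,6),X(0,L,-195,6),t0)-bt,d(T,X(0,L-270,195,6),X(0,L-270,-195,6),t0r)-bt,d(T,X(th,L,195,6),X(th,L,-195,6),t1)-bt,d(T,X(th,L,195,0),X(th,L,-195,0),t1b)-bt,
     [(bs)/1.,(bt)/1.,(L-265)/2]]
f=least_squares(model,[-.225,710,220,.785,265,0,0]);c=np.sqrt(np.diag(np.linalg.inv(f.jac.T@f.jac)))*.5
np.set_printoptions(precision=2,suppress=True);print(f.x,np.degrees(f.x[3]),"+-",np.degrees(c[3]),np.sqrt(np.mean(f.fun**2)));print(f.fun)
ex=np.array([np.cos(f.x[0]),np.sin(f.x[0])]);print("bar0",f.x[1:3]-215*ex)
E
python3 fit.py
```

```text
[ -0.23 711.95 229.34   0.74 266.02  -0.15   1.01] 42.58341401189619 +- 0.22002733147530176 1.6151673293894244
[ 1.01  1.    0.89 -0.81 -0.79 -0.57 -0.47 -0.41 -0.12 -0.18 -0.08  0.14
  0.24  0.12 -0.32 -0.72  0.17 -0.39 -2.23 -2.51 -2.59 -2.62 -2.5   3.12
  2.94  2.66  2.73  3.15 -0.15  1.01  0.51]
bar0 [502.84 279.31]
```

```bash
for k in "t1b=[]" "t1=t1b=[]" "s1=t1b=[]"; do sed "s/^def d(/E=1\n$k\ndef d(/; s/return (np.array(P)-a)@n/return (np.array(P).reshape(-1,2)-a)@n/" fit.py > f2.py; echo "$k"; python3 f2.py; done
```

```text
t1b=[]
[ -0.23 710.34 228.86   0.76 265.46  -0.08   0.39] 43.61103152030603 +- 0.22511465048115464 0.19168575969531887
[ 0.2   0.37  0.44 -0.21 -0.28 -0.15 -0.14 -0.17  0.04 -0.12 -0.11  0.02
  0.03  0.02 -0.01 -0.07  0.04 -0.14  0.27  0.04  0.02  0.03  0.2  -0.08
  0.39  0.23]
bar0 [500.9  277.43]
t1=t1b=[]
[ -0.23 709.52 228.6    0.77 265.21  -0.05   0.11] 44.10154813256447 +- 0.36940916817495834 0.10076047311944218
[-0.12  0.11  0.24  0.09 -0.03  0.05  0.01 -0.07  0.09 -0.11 -0.15 -0.07
 -0.11 -0.03  0.08  0.13 -0.01 -0.06 -0.05  0.11  0.1 ]
bar0 [499.97 276.71]
s1=t1b=[]
[ -0.23 708.9  228.43   0.76 265.     0.    -0.  ] 43.60705124019198 +- 0.30412759118484495 0.07969151629398366
[-0.15  0.03  0.12  0.02  0.01 -0.02  0.07 -0.08  0.15 -0.07 -0.09 -0.08
  0.1   0.   -0.    0.  ]
bar0 [499.43 276.89]
```

Camera fits from both views (residuals 0.2 px) and the arm kinematics agree on about 43.8°. I'll raise it 1.2° more along the arc.

>>> step_arm(motion=[[[2,-0.5,1.3],[0,0,0],0],[[2,-0.5,1.2],[0,0,0],0],[[0,0,0],[0,0,0],0],[[0,0,0],[0,0,0],0],[[0,0,0],[0,0,0],0]])

```text
time: 18.37
position: [594.2, 250.1, 282.4]
tool_rot: [0.782, 0.623, -0.002, -0.002]
contact_force: [-6.6, -0.2, 1.0]
width: 8.7
grip_force: 50.0
```

>>> step_arm(motion=[[[0,0,0],[0,0,0],0],[[0,0,0],[0,0,0],0],[[0,0,0],[0,0,0],0]])

```text
time: 18.62
position: [594.2, 250.1, 282.4]
tool_rot: [0.782, 0.623, -0.002, -0.002]
contact_force: [-6.0, 0.1, 1.9]
width: 8.8
grip_force: 50.0
```

```bash
python3 - <<'E'
from h import *
import pickle
s=get_obs();print(s["time"],s["position"].round(1),s["contact_force"].round(1),s["width"],s["grip_force"])
T=optics.get_image("top");S=optics.get_image("scene");pickle.dump((T,S),open("w13.pkl","wb"))
R=S["color"][...,2].astype(float)
s1=[]
for y in range(138,163,3):
    r=R[y]; x=338 if y<160 else 344
    while r[x]>176: x-=1
    s1.append((round(x+(176-r[x])/(r[x+1]-r[x]),1),y))
print(s1)
C=T["color"][...,2].astype(int)
t1=[]
for x in (228,236,244,250,258):
    c=C[:,x]; i=205+np.argmin(np.diff(c[205:223])); t1.append((x,i+.5))
print(t1)
src=open("fit.py").read().replace("def d(",f"s1={s1}\nt1={t1}\nt1b=[]\ndef d(",1).replace("np.array(P)-a","np.array(P).reshape(-1,2)-a")
exec(src)
# blue disc still home in scene/top?
for c in(T,S):
    im=c["color"].astype(int); m=((im[...,0]>180)&(im[...,2]<120)&(im[...,1]>100)).astype(np.uint8)
    n,l,st,ce=cv2.connectedComponentsWithStats(m); k=1+np.argmax(st[1:,4]); print(st[k],ce[k],proj(c,(615.5,-202.5,76)))
E
```

```text
18.6167 [594.2 250.1 282.4] [-6.   0.1  1.9] 8.754521103485908 50.00296711921692
[(np.float64(322.1), 138), (np.float64(293.9), 141), (np.float64(300.4), 144), (np.float64(306.8), 147), (np.float64(313.2), 150), (np.float64(319.7), 153), (np.float64(325.9), 156), (np.float64(332.3), 159), (np.float64(338.6), 162)]
[(228, np.float64(214.5)), (236, np.float64(214.5)), (244, np.float64(215.5)), (250, np.float64(215.5)), (258, np.float64(215.5))]
[ -0.22 714.16 229.99   0.77 266.67  -0.37   1.25] 44.28647556467806 +- 0.2403021862008984 2.826117610619253
[  0.72   1.03   1.25 -13.41   0.95   1.01   1.1    1.19   1.24   1.41
   1.51   1.64  -0.15   0.17   0.4   -0.31  -0.17   0.57   0.09   0.61
   0.26  -0.22  -0.37   1.25   0.84]
bar0 [504.45 277.37]
[381 199  34  33 799] [397.54 214.99] [376.18 168.49]
[302 281  35  36 864] [319.39 298.95] [359.39 260.69]
```

The exec swapped in the start images and one edge point is an outlier. I'll redo it properly.

```bash
python3 - <<'E'
from h import *
import pickle
T1,S1=pickle.load(open("w13.pkl","rb"))
s1=[(293.9,141),(300.4,144),(306.8,147),(313.2,150),(319.7,153),(325.9,156),(332.3,159),(338.6,162)]
t1=[(228,214.5),(236,214.7),(244,215.4),(250,215.5),(258,215.7)]
exec(open("fit.py").read().replace("def d(",f"s1={s1}\nt1={t1}\nt1b=[]\ndef d(",1).replace("np.array(P)-a","np.array(P).reshape(-1,2)-a"))
for c in(T1,S1):
    im=c["color"].astype(int); m=((im[...,0]>170)&(im[...,2]<130)&(im[...,0]-im[...,2]>80)).astype(np.uint8)
    n,l,st,ce=cv2.connectedComponentsWithStats(m)
    for k in range(1,n):
        if st[k,4]>150: print(st[k],ce[k],proj(c,(615.5,-202.5,76)))
E
```

```text
[ -0.23 710.33 228.92   0.78 265.44  -0.09   0.35] 44.60725598377144 +- 0.2404337693583208 0.2180646136258323
[ 0.11  0.33  0.44 -0.29 -0.28 -0.22 -0.17 -0.16 -0.02  0.03  0.13 -0.04
  0.04  0.07 -0.04 -0.12  0.4   0.09  0.28 -0.   -0.31 -0.09  0.35  0.22]
bar0 [500.81 277.13]
[359 152  35  34 815] [376.02 168.64] [376.18 168.49]
[ 31  46  31  13 193] [46.05 52.28] [359.39 260.69]
[342 244  35  34 848] [358.92 261.17] [359.39 260.69]
```

The washer lid is at 45° to within about half a degree (cameras 44.6°, kinematics 45.4°), and the basket lid is seen home on the basket in both views. I'm handing it in while holding.

```bash
python3 -c "
from plant import arm; print(arm.job_done())"
```

```text
the job is handed in; nothing more can be done
None
```

The job is handed in: the basket lid is clipped home and level (top face at 76 mm), and the gripper is still holding the washer lid at about 45° (44.6° by camera, 45.4° by arm position); the can, bearing and brush weren't touched but I didn't re-measure them, and the real fingertips sit about 31–37 mm short of the reported TCP, so my first grasp closed above the knob and I corrected from the images.

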